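# Press a tenoned rail block into the corner of the nailing jig and hold it

### The arm

A 6-joint arm with a two-finger parallel gripper is mounted at the origin on the work surface. World frame = base frame: x ahead of the robot, y to its left, z up, the work surface at z = 0. Lengths are in m, angles in rad, forces in N, time in s.
With the tool pointing down it reaches from about 0.325 to 0.925 m from the base axis. Payload 3.1 kg.
Tool frame: the origin (TCP) lies on the centre line of the jaws, within the pads' length; the fingertips stand 8 mm ahead of it and the grasp point (between the pads) lies 11 mm behind it; z points along the fingers, y is the line along which they close (so a half turn about z gives the same grasp; the last joint's range is limited). The gripper opens to 85 mm and grips with 20 to 120 N. Pads are 22 mm wide; open, the fingers measure 114 mm over their backs; the gripper's body (76 mm by 85 mm) begins 54 mm behind the grasp point. The pads swing forward as they close: fully open they stand 13 mm farther back than shut.
Start: joints at [1.221, 0.217, 1.613, -0, 1.311, -0.112], TCP at [0.147, 0.607, 0.239] pointing down, gripper open.
Joint ranges: [-2.75, 2.75], [-0.78, 2.1], [0.31, 2.55], [-1.13, 4.27], [0.13, 2.63], [-2.58, 2.58]. Speed limits (rad/s): [2.79, 2.79, 3.14, 3.14, 3.14, 3.14].

### API

Orientations are given as a rotation vector (axis times angle).
In Python, from plant import state, eyes, bot gives the robot as it stands. The module is installed in compiled form; this text tells all that it offers.
- The arm moves only by the shell command python3 -m creep 'ROWS'. ROWS is JSON, one flat list of numbers, 5 for each row, row after row: the closure, from -1 (fully open) to 1 (shut), so that 0 is half open, then the shift along the tool's x, y, z in mm, then the turn about the tool's z in rad. A call has exactly 10 rows; each row shifts and turns the commanded pose from where the row before left it, along the tool's axes as they then stand; what a row does not reach is not made up. A row lasts 1/10 s, in which the tool goes at most 50 mm and 8.59 degrees, less where a joint would pass 70% of its speed; a pose out of reach is approached as far as the arm can. A call is refused whole if a number of a shift passes 50 or a number of a turn 0.15, either way. A call with a gripper value outside its range is refused whole. The fingers move at their own pace and stop on an object; the grip force is fixed at half the most. Time passes only in rows, so rows that do not move let the fingers close, or fill a call up. It gives the time, the measured TCP pose, the force, the opening and the grip force at its end, in the units of the state.
- state(): the state, without advancing time (a new reading comes with each control period).
- eyes.read_camera(name): name is "side" or "top" or "wrist"; returns a dict with "color" (480x640x3 uint8, red, green, blue), "fx", "fy", "cx", "cy" (pixels), "cam_to_world" (4x4, takes a point from camera to world coordinates). Camera axes: x right, y down, z forward; pixel columns grow to the right and rows downward; lengths in m; the calibration is good to about 2 mm. A picture is of the moment at which its call begins. There is no depth.
- bot.close_job(): hands the job in; it is judged then, once.
The state is a dict: "clock": time; "joint_positions": joint angles; "dq": joint speeds; "tau": joint torques, N m; "eef_pos": TCP position; "eef_rot": TCP orientation; "wrist_force": force on the tool from outside, world axes, zero at the start; "torque": the same for the moment, N m; "finger_gap": finger opening in m; "gripper_force": force on a finger pad.
Only numpy, scipy, OpenCV 4.12 (cv2) and the standard library are available. Lean on these libraries where they do the work, as an engineer would, in place of code of your own. Each camera call takes 0.05 s, during which the arm holds its last target. There are 200 camera calls.

### The job

Pick up the short wooden rail block that has a tenon on one end, lay it flat on the plate of the corner jig with its plain end against the short end fence and its long side against the side fence, tenon pointing away from the end fence. Press it squarely into the corner with light, steady hand pressure so that it bears on both fences at once, and finish holding it there, still gripped or pushed and not let go, ready to be nailed. Leave everything else on the bench where it is.

Things in the scene. Friction and masses are not known exactly. Their poses are not given: they have to be found in the camera images.
- rail_centre (a point): Centre (half-way up) of the rail block: loose brown wooden block, about 0.18 kg, 100 mm long (x) x 46 wide (y) x 52 high (z, up), lying on the bench. This point is 50 mm from the plain flat +x end, 23 from each side, 26 above the underside. From the -x end a tenon sticks out 25 mm, 20 wide, 30 high, centred.
- jig_corner (a point): Inner corner where the two fence faces meet, on the plate's top (12 mm above the bench), z up. End fence face: plane x = 0, from y = 6 to 132 mm. Side fence face: plane y = 0, from x = 0 to -182. Free plate at -x, +y, to x = -200, y = +160. The block at home has its centre at x = -50, y = +23, z = +26, axes parallel to these. The jig is a fixed, waxed dark wood plate 240 x 200 x 12.
- end_fence: The end fence, rigid, fixed, smooth (wood slides on it): aluminium bar 126 mm long (its y), 22 wide, 16 high above the plate; origin at the centre of its underside. The block's plain end goes against it. The block stands 36 mm higher than the fences, so it can be gripped across its width above them.
- side_fence: The side fence, rigid, fixed, smooth (wood slides on it): aluminium bar 182 mm long (its x), 22 wide, 16 high above the plate; origin at the centre of its underside. The block's long side goes against it.
- spacer: Bystander: plain wooden block of the same wood and section, but only 56 mm long (its x), 46 wide, 52 high, without tenon; origin at the centre of its underside.
- foot: Bystander: turned round wooden furniture foot, 54 mm across, 55 mm high; origin at the centre of its underside.
- tray: Bystander: open dark metal nail tray 100 x 150 x 35 mm; origin at the centre of its underside.
- hammer: Bystander: hammer lying flat, 260 mm long along its x, head at the +x end, 26 mm thick; origin about mid-length, on the bench.
- glue: Bystander: white glue bottle, 52 mm across, 130 mm high, standing; origin at the centre of its underside.
- sanding: Bystander: cork sanding block 70 x 110 x 30 mm; origin at the centre of its underside.
- strip: Bystander: light wooden strip 300 (its x) x 30 x 22 mm; origin at the centre of its underside.
Things that resemble listed ones, but are neither listed nor needed, are in the scene too. Of the things that look like the part that bears rail_centre, take the one that is nearest to the robot's base at the start.

How it is judged:
At the end, for the whole second after the job is handed in: For the last second the block lies still and flat on the plate (centre within 3 mm of home in each direction, lined up within 2 degrees, level within 3), plain end to the end fence, pressing on each fence with 2.5 to 60 N, the fingers still gripping or pushing it (contact force between rail and end_fence between 2.5 and 60 N and contact force between rail and side_fence between 2.5 and 60 N and x of rail_centre in the frame of jig_corner between -0.053 and -0.047 m and y of rail_centre in the frame of jig_corner between 0.02 and 0.026 m and z of rail_centre in the frame of jig_corner between 0.023 and 0.029 m and angle between the x axis of rail_centre and the x axis of jig_corner, either way round below 0.035 rad and angle between the z axis of rail_centre and the z axis of jig_corner, either way round below 0.05 rad and contact force between the fingers and rail above 1.5 N and linear speed of rail below 0.01 m/s); the arm keeps its last pose, push and grip.
It fails at once if a bystander (spacer block, foot, nail tray, hammer, glue bottle, sanding block or strip) is moved by more than 25 mm (distance of any of spacer, foot, tray, hammer, glue, sanding, strip from where it was at the start of the episode above 0.025 m).
It also fails if it takes over 45 s, if anything falls off the work surface, if the arm or the gripper's body presses on something with over 40 N, if the wrist force passes 120 N, or if a joint passes its speed limit or range.

## Working session

There is one attempt and no reset: what is moved stays moved. The work goes in short steps, Python scripts to look and compute and a shell command to move; the robot and the scene stay as the last step left them, time stands still between calls to the robot, and variables do not carry over. Pictures are saved under pics/ and viewed, at most 10 in all, crops included, and the job is handed in when it is done.

```bash
mkdir -p pics; cat > h.py <<'E'
import numpy as np, cv2, pickle
from plant import state, eyes, bot
def snap(n,f):
    c=eyes.read_camera(n); cv2.imwrite(f'pics/{f}.png',c['color'][:,:,::-1]); pickle.dump(c,open(f'{f}.pkl','wb')); return c
def px(f,u,v,z):
    c=pickle.load(open(f'{f}.pkl','rb')); T=c['cam_to_world']
    d=T[:3,:3]@np.array([(u-c['cx'])/c['fx'],(v-c['cy'])/c['fy'],1]); o=T[:3,3]
    return o+d*(z-o[2])/d[2]
def crop(f,g,x0,x1,y0,y1,s):
    cv2.imwrite(f'pics/{g}.png',cv2.resize(cv2.imread(f'pics/{f}.png')[y0:y1,x0:x1],None,fx=s,fy=s,interpolation=cv2.INTER_CUBIC))
E
python3 - <<'E'
from h import *
for n in('top','side'):
    c=snap(n,n+'0'); print(c['fx'],c['cam_to_world'].round(3).tolist())
s=state();print(s)
E
```

```text
586.6978330348862 [[0.017, -0.99, 0.138, 0.296], [-1.0, -0.015, 0.012, 0.042], [-0.01, -0.138, -0.99, 1.972], [0.0, 0.0, 0.0, 1.0]]
490.3773552762474 [[0.986, -0.081, 0.143, 0.378], [-0.165, -0.5, 0.85, -1.0], [0.002, -0.862, -0.506, 0.698], [0.0, 0.0, 0.0, 1.0]]
{'clock': 0.1, 'joint_positions': array([ 1.22078978e+00,  2.17715264e-01,  1.61477547e+00,  3.28443636e-08,
        1.31130886e+00, -1.12157927e-01]), 'dq': array([ 1.96365784e-04, -2.50582195e-04, -3.19603485e-03, -8.29100237e-05,
        6.26345272e-04,  1.12320342e-03]), 'tau': array([-1.20768513e-03, -3.98086524e+01, -3.04966700e+01, -2.35952484e-04,
        4.38553179e-03, -4.23383270e-06]), 'eef_pos': array([0.1469625 , 0.6067362 , 0.23807523]), 'eef_rot': array([-0.37267152, -3.11889935,  0.00337394]), 'wrist_force': array([ 0.11117526, -0.34864861,  0.43923193]), 'torque': array([-0.01186391,  0.00475527,  0.05327126]), 'gripper_force': 0.0, 'finger_gap': 0.08508830692762072}
```

View pics/top0.png

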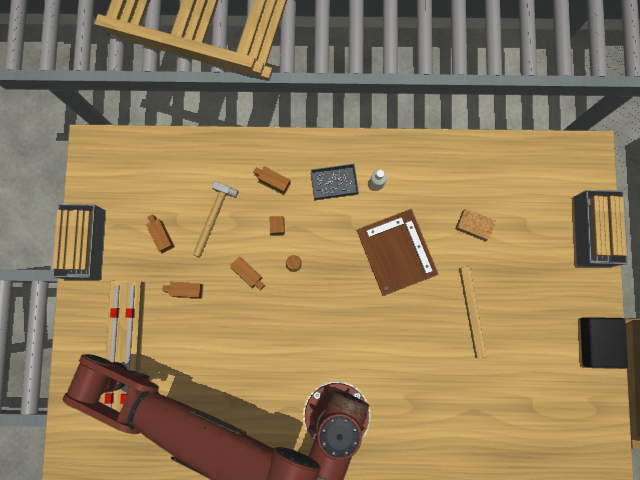

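View pics/side0.png

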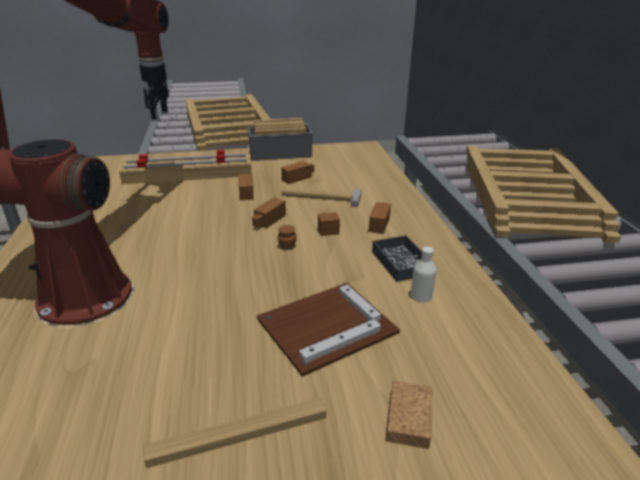

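Rail look-alikes in the top view are at (272,179), (160,233), (247,273) and (183,290). The spacer is at (277,225) and the foot at (293,263). The jig is at (397,252), with its short fence at the top and its long fence on the right. I'll compute distances and look at a close crop.

```bash
python3 - <<'E'
from h import *
for p in [(272,179),(160,233),(247,273),(183,290)]:
    q=px('top0',*p,.052); print(p,q.round(3),np.hypot(*q[:2]).round(3))
a=cv2.imread('pics/top0.png')
A=cv2.resize(a[240:310,215:305],None,fx=6,fy=6,interpolation=2)
B=cv2.resize(a[200:300,345:445],None,fx=6,fy=6,interpolation=2)
A=cv2.resize(A,None,fx=.74,fy=.74)
B=cv2.resize(B,(400,400))
o=np.zeros((400,800,3),np.uint8);o[:A.shape[0],:A.shape[1]]=A;o[:,400:]=B
print(A.shape);cv2.imwrite('pics/c1.png',o)
E
```

```text
(272, 179) [0.768 0.225 0.052] 0.8
(160, 233) [0.579 0.592 0.052] 0.828
(247, 273) [0.451 0.299 0.052] 0.541
(183, 290) [0.392 0.507 0.052] 0.64
(311, 400, 3)
```

View pics/c1.png

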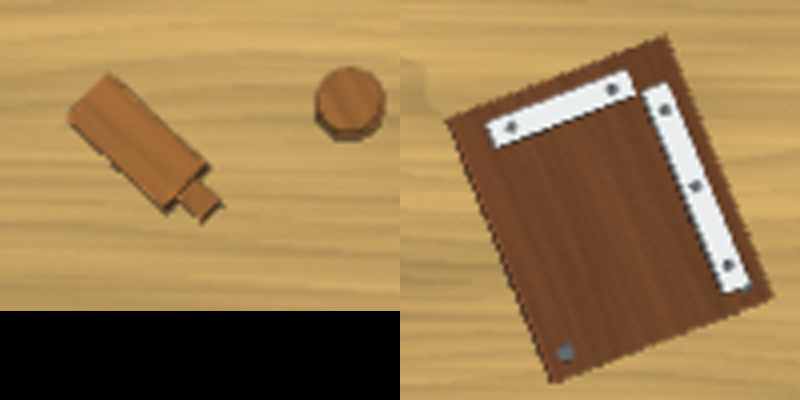

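The chosen block at (247,273) has its tenon towards the lower right and is the nearest, at 0.54 m. Next I compute the poses of the block and the jig corner.

```bash
python3 - <<'E'
from h import *
A=lambda x,y,z:px('top0',215+x/4.444-.5*0,240+y/4.444,z)
B=lambda x,y,z:px('top0',345+(x-400)/4,200+y/4,z)
c=[A(*p,.052) for p in[(109,75),(68,117),(167,212),(210,165)]]
print('block',np.mean(c,0).round(4),[np.linalg.norm(c[i]-c[i-1]).round(4) for i in range(4)])
d=(c[0]+c[1]-c[2]-c[3]);print('yaw +x (plain)',np.arctan2(d[1],d[0]))
e1,e2=B(495,147,.028),B(635,97,.028); s1,s2=B(643,93,.028),B(722,292,.028)
pl=[B(*p,.012) for p in[(444,121),(665,37),(773,296),(552,383)]]
print('plate',[np.linalg.norm(pl[i]-pl[i-1]).round(4) for i in range(4)],np.mean(pl,0))
d=pl[0]-pl[3]+pl[1]-pl[2];print('plate yaw',np.arctan2(d[1],d[0]))
print('len',np.linalg.norm(e1-e2),np.linalg.norm(s1-s2))
d=s1-s2;print('side yaw',np.arctan2(d[1],d[0])); f=e1-e2;print('end yaw',np.arctan2(f[1],f[0])-np.pi/2)
t=np.linalg.solve(np.c_[d[:2],-f[:2]],e2[:2]-s2[:2]);C=s2[:2]+t[0]*d[:2];print('corner',C)
s=state();from scipy.spatial.transform import Rotation as R
print(R.from_rotvec(s['eef_rot']).as_matrix().round(3))
E
```

```text
block [0.4542 0.3015 0.052 ] [np.float64(0.1012), np.float64(0.0432), np.float64(0.1024), np.float64(0.0466)]
yaw +x (plain) 0.8477859302658106
plate [np.float64(0.2375), np.float64(0.2012), np.float64(0.2361), np.float64(0.199)] [ 0.53258157 -0.19853625  0.012     ]
plate yaw 0.39060871286109394
len 0.12512050278287018 0.17836096639235288
side yaw 0.37112698893966384
end yaw 0.360436726408609
corner [ 0.62747887 -0.226155  ]
[[-0.972  0.236 -0.001]
 [ 0.236  0.972 -0.002]
 [ 0.    -0.002 -1.   ]]
```

```bash
python3 -m creep '[-1,0,0,0,0.15,-1,0,0,0,0.15,-1,0,0,0,0.15,-1,0,0,0,0.15,-1,0,0,0,0.15,-1,0,0,0,0.15,-1,0,0,0,0.15,-1,0,0,0,0.15,-1,0,0,0,0.15,-1,0,0,0,0.15]'
python3 -m creep '[-1,0,0,0,0.139,-1,0,0,0,0.139,-1,0,0,0,0.139,-1,0,0,0,0.139,-1,0,36,0,0,-1,0,36,0,0,-1,0,36,0,0,-1,0,36,0,0,-1,0,36,0,0,-1,0,36,0,0]'
python3 -m creep '[-1,-4,36,0,0,-1,-4,36,0,0,-1,-4,36,0,0,-1,-4,36,0,0,-1,-5,36,0,0,-1,-5,36,0,0,-1,0,0,10,0,-1,0,0,10,0,-1,0,0,0,0,-1,0,0,0,0]'
python3 - <<'E'
from h import *
c=snap('wrist','w1');T=c['cam_to_world'];print(T.round(3));s=state();print(s['eef_pos'],s['clock'],s['joint_positions'])
E
```

```text
clock: 1.1
eef_pos: [0.147, 0.607, 0.2385]
eef_rot: [2.405, 2.021, -0.002]
wrist_force: [1.2, -0.2, 0.7]
finger_gap: 0.085
gripper_force: 0.0
clock: 2.1
eef_pos: [0.3098, 0.4631, 0.2387]
eef_rot: [2.863, 1.292, -0.001]
wrist_force: [0.7, 0.7, 0.4]
finger_gap: 0.0858
gripper_force: 0.0
clock: 3.1
eef_pos: [0.4526, 0.3027, 0.2183]
eef_rot: [-2.862, -1.294, 0.003]
wrist_force: [0.7, -0.8, 0.8]
finger_gap: 0.0856
gripper_force: 0.0
[[ 0.75  -0.631 -0.199  0.503]
 [-0.662 -0.716 -0.224  0.36 ]
 [-0.001  0.3   -0.954  0.354]
 [ 0.     0.     0.     1.   ]]
[0.45300875 0.30292199 0.21892801] 3.15 [4.60494857e-01 6.61658967e-02 1.82220225e+00 1.92357320e-04
 1.25408344e+00 1.18167122e+00]
```

View pics/w1.png

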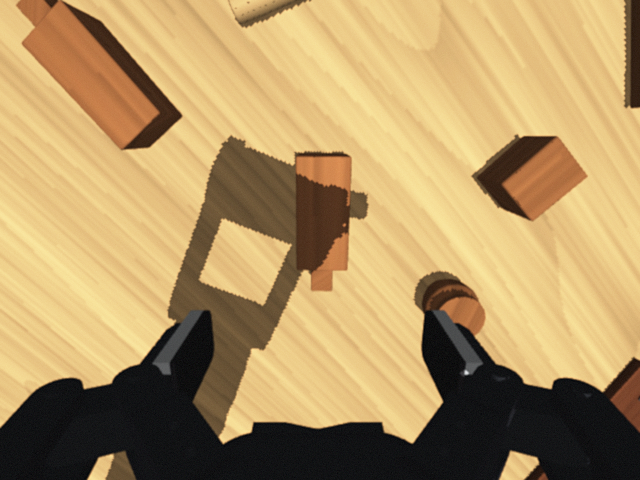

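The wrist view shows the block under the gripper, with its top-face corners near (296,157), (350,157), (347,270) and (297,270) and the tenon at the bottom. I'll check this.

```bash
python3 - <<'E'
from h import *
print(pickle.load(open('w1.pkl','rb'))['fx'])
c=[px('w1',*p,.052) for p in[(296,157),(350,157),(347,270),(297,270)]]
print(np.round(c,4),np.mean(c,0).round(4),[np.linalg.norm(c[i]-c[i-1]).round(4) for i in range(4)])
d=(c[0]+c[1]-c[2]-c[3]);print('yaw',np.arctan2(d[1],d[0]))
crop('w1','c2',260,390,130,310,3.3)
E
```

```text
358.94406194549526
[[0.477  0.3575 0.052 ]
 [0.5101 0.3283 0.052 ]
 [0.4447 0.2541 0.052 ]
 [0.4109 0.2839 0.052 ]] [0.4607 0.306  0.052 ] [np.float64(0.099), np.float64(0.0442), np.float64(0.0989), np.float64(0.045)]
yaw 0.8435896536249633
```

View pics/c2.png

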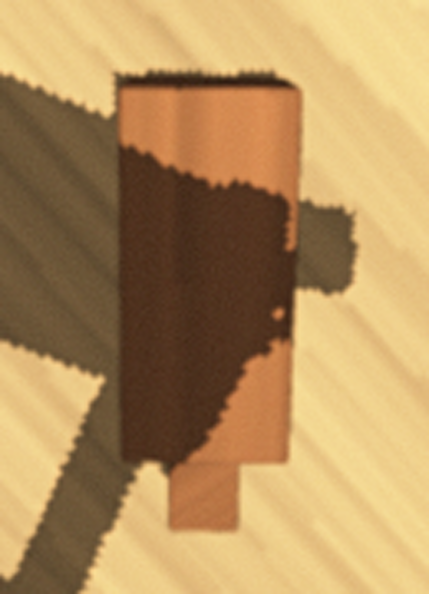

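```bash
python3 -m creep '[-1,3,1,20,0,-1,3,2,25,0,-1,0,0,30,0,-1,0,0,30,0,-1,0,0,30,0,-1,0,0,25,0,-1,0,0,20,0,-1,0,0,10,0,-1,0,0,0,0,-1,0,0,0,0]'
python3 -m creep '[1,0,0,0,0,1,0,0,0,0,1,0,0,0,0,1,0,0,0,0,1,0,0,0,0,1,0,0,0,0,1,0,0,0,0,1,0,0,0,0,1,0,0,0,0,1,0,0,0,0]'
```

```text
clock: 4.15
eef_pos: [0.4608, 0.3054, 0.0303]
eef_rot: [-2.863, -1.293, -0.003]
wrist_force: [-0.1, 0.9, -0.8]
finger_gap: 0.0854
gripper_force: 0.0
clock: 5.15
eef_pos: [0.4613, 0.3052, 0.0306]
eef_rot: [-2.863, -1.292, -0.004]
wrist_force: [-0.4, -0.6, 5.1]
finger_gap: 0.0451
gripper_force: 64.0
```

```bash
python3 -m creep '[1,0,0,-20,0,1,0,0,-30,0.1,1,0,0,-30,0.12,1,0,0,-30,0.12,1,0,0,0,0.13,1,-4,15,0,0,1,-8,30,0,0,1,-8,35,0,0,1,-8,35,0,0,1,-8,35,0,0]'
python3 -m creep '[1,-8,35,0,0,1,-10,35,0,0,1,-10,35,0,0,1,-10,35,0,0,1,-10,35,0,0,1,-10,35,0,0,1,-8,35,0,0,1,-6,30,0,0,1,-4,20,0,0,1,0,0,0,0]'
python3 -m creep '[1,-8,42,0,0,1,-8,42,0,0,1,0,0,0,0,1,0,0,0,0,1,0,0,0,0,1,0,0,0,0,1,0,0,0,0,1,0,0,0,0,1,0,0,0,0,1,0,0,0,0]'
python3 - <<'E'
from h import *
c=snap('wrist','w2');s=state();print(s['eef_pos'],s['clock'],s['finger_gap'],s['wrist_force'])
snap('top','top2')
from scipy.spatial.transform import Rotation as R
M=R.from_rotvec(s['eef_rot']).as_matrix();print(np.arctan2(M[1,0],M[0,0]),M[2])
E
```

```text
clock: 6.15
eef_pos: [0.4802, 0.1495, 0.1374]
eef_rot: [3.084, 0.594, -0.006]
wrist_force: [1.1, 0.3, -0.9]
finger_gap: 0.0453
gripper_force: 63.2
clock: 7.15
eef_pos: [0.5189, -0.1532, 0.1378]
eef_rot: [-3.086, -0.588, 0.004]
wrist_force: [-0.1, -0.2, -1.8]
finger_gap: 0.0452
gripper_force: 63.2
clock: 8.15
eef_pos: [0.5364, -0.2341, 0.1394]
eef_rot: [3.085, 0.591, 0.0]
wrist_force: [-0.3, 0.0, -2.2]
finger_gap: 0.0454
gripper_force: 63.2
[ 0.53638672 -0.23420602  0.13944859] 8.2 0.04542687168529993 [ 0.12239913 -0.52789992 -2.25882599]
0.3780349297597943 [ 1.09926278e-04  2.12369829e-04 -9.99999971e-01]
```

View pics/w2.png

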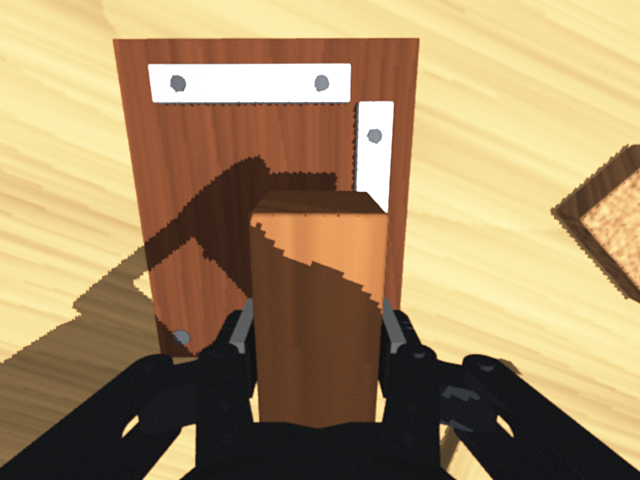

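The wrist view shows the end fence's inner top edge running from (153,103) to (351,103). The side fence's inner edge is at u≈357, and the block's plain-end top edge runs from (250,213) to (387,213).

```bash
python3 - <<'E'
from h import *
s=state();p=s['eef_pos'];y=.378
ex=np.array([np.cos(y),np.sin(y)]);ey=np.array([-ex[1],ex[0]])
def t(n,u,v,z):
    q=px('w2',u,v,z)[:2]-p[:2];print(n,(1e3*q@ex).round(1),(1e3*q@ey).round(1))   # jig-like axes, rel. to TCP
t('end',153,103,.028);t('end',351,103,.028);t('side',358,101,.028);t('side',356,190,.028)
t('blk',250,213,.161);t('blk',387,213,.161);t('blkb',269,191,.109);t('blkb',368,191,.109)
a=cv2.imread('pics/w2.png');
A=cv2.resize(a[60:220,240:420],None,fx=3.3,fy=3.3,interpolation=2)
cv2.imwrite('pics/c3.png',A)
E
```

```text
end 94.7 105.4
end 94.5 -21.6
side 95.7 -26.1
side 38.8 -26.5
blk 51.1 21.9
blk 51.1 -22.5
blkb 50.4 22.5
blkb 50.3 -23.4
```

View pics/c3.png

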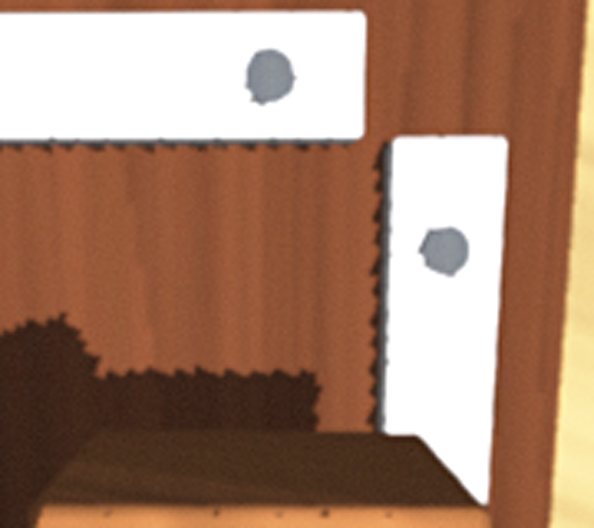

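```bash
python3 -m creep '[1,5,-4,0,0,1,10,0,0,0,1,10,0,10,0,1,5,0,15,0,1,0,0,15,0,1,0,0,15,0,1,0,0,15,0,1,0,0,12,0,1,0,0,6,0,1,0,0,0,0]'
python3 -m creep '[1,0,0,2,0,1,0,0,2,0,1,0,0,1,0,1,0,0,1,0,1,0,0,1,0,1,0,0,1,0,1,0,0,0,0,1,0,0,0,0,1,0,0,0,0,1,0,0,0,0]'
```

```text
clock: 9.25
eef_pos: [0.5617, -0.2192, 0.0498]
eef_rot: [-3.084, -0.589, 0.003]
wrist_force: [-0.5, 0.1, -1.7]
finger_gap: 0.0452
gripper_force: 63.3
clock: 10.25
eef_pos: [0.5627, -0.2195, 0.0433]
eef_rot: [3.086, 0.59, 0.0]
wrist_force: [-0.1, 0.2, -1.8]
finger_gap: 0.0448
gripper_force: 63.3
```

```bash
python3 -m creep '[1,0,0,0.5,0,1,0,0,0,0,1,0,0,0.5,0,1,0,0,0,0,1,0,0,0.5,0,1,0,0,0,0,1,0,0,0,0,1,0,0,0,0,1,0,0,0,0,1,0,0,0,0]'
```

```text
clock: 11.25
eef_pos: [0.5629, -0.2197, 0.0427]
eef_rot: [3.086, 0.59, 0.0]
wrist_force: [-3.3, 2.4, 5.1]
finger_gap: 0.0454
gripper_force: 64.2
```

```bash
python3 -m creep '[1,2,0,0,0,1,2,0,0,0,1,2,0,0,0,1,2,0,0,0,1,1,0,0,0,1,1,0,0,0,1,1,0,0,0,1,0,0,0,0,1,0,0,0,0,1,0,0,0,0]'
python3 -m creep '[1,0,1,0,0,1,0,1,0,0,1,0,1,0,0,1,0,1,0,0,1,0,1,0,0,1,0,0,0,0,1,0,0,0,0,1,0,0,0,0,1,0,0,0,0,1,0,0,0,0]'
```

```text
clock: 12.25
eef_pos: [0.5736, -0.2163, 0.0427]
eef_rot: [3.084, 0.59, 0.001]
wrist_force: [-2.0, -1.7, 5.8]
finger_gap: 0.0451
gripper_force: 64.2
clock: 13.25
eef_pos: [0.5756, -0.2195, 0.0427]
eef_rot: [-3.085, -0.589, -0.002]
wrist_force: [-2.2, 2.1, 5.5]
finger_gap: 0.0452
gripper_force: 64.3
```

```bash
python3 -m creep '[1,0,1,0,0,1,0,0,0,0,1,0,1,0,0,1,0,0,0,0,1,0,1,0,0,1,0,0,0,0,1,0,0,0,0,1,0,0,0,0,1,0,0,0,0,1,0,0,0,0]'
python3 -m creep '[1,1,0,0,0,1,0,0,0,0,1,1,0,0,0,1,0,0,0,0,1,1,0,0,0,1,0,0,0,0,1,0,0,0,0,1,0,0,0,0,1,0,0,0,0,1,0,0,0,0]'
```

```text
clock: 14.25
eef_pos: [0.5767, -0.2217, 0.0427]
eef_rot: [-3.084, -0.589, -0.002]
wrist_force: [-1.6, 3.2, 6.5]
finger_gap: 0.0454
gripper_force: 64.5
clock: 15.25
eef_pos: [0.5774, -0.2215, 0.0427]
eef_rot: [-3.084, -0.591, 0.006]
wrist_force: [-8.0, 1.4, 10.9]
finger_gap: 0.045
gripper_force: 65.0
```

```bash
python3 -m creep '[1,0,1,0,0,1,0,0,0,0,1,0,1,0,0,1,0,0,0,0,1,0,1,0,0,1,0,0,0,0,1,0,0,0,0,1,0,0,0,0,1,0,0,0,0,1,0,0,0,0]'
python3 -m creep '[1,1,0,0,0,1,0,0,0,0,1,1,0,0,0,1,0,0,0,0,1,0,1,0,0,1,0,0,0,0,1,0,0,0,0,1,0,0,0,0,1,0,0,0,0,1,0,0,0,0]'
python3 - <<'E'
from h import *
snap('wrist','w3')
y=.378;ex=np.array([np.cos(y),np.sin(y),0]);ey=np.array([-ex[1],ex[0],0])
s=state();p=s['eef_pos'];f=s['wrist_force'];print(f@ex,f@ey,f[2],s['torque'])
def t(n,u,v,z):
    q=px('w3',u,v,z)-p;print(n,(1e3*q@ex).round(1),(1e3*q@ey).round(1))
crop('w3','c4',100,420,80,320,2.4)
E
```

```text
clock: 16.25
eef_pos: [0.5774, -0.2217, 0.0428]
eef_rot: [-3.079, -0.59, 0.009]
wrist_force: [-10.5, 8.1, 16.1]
finger_gap: 0.0451
gripper_force: 65.5
clock: 17.25
eef_pos: [0.5776, -0.2218, 0.0429]
eef_rot: [-3.077, -0.591, 0.017]
wrist_force: [-16.2, 8.0, 20.0]
finger_gap: 0.0451
gripper_force: 66.1
-12.427322854030594 13.036119024550175 21.648835943365366 [1.29141487 2.05972755 0.32834603]
```

View pics/c4.png

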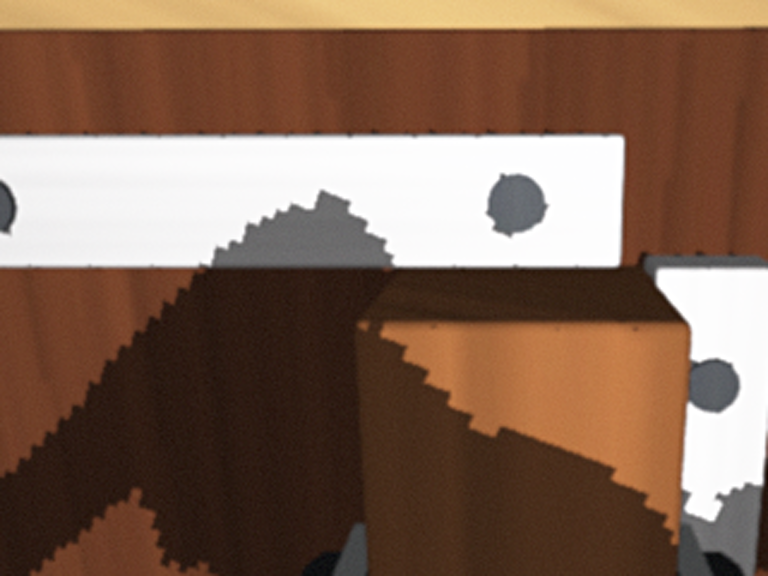

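```bash
python3 -m creep '[1,0,0,-1,0,1,0,0,0,0,1,0,0,-0.5,0,1,0,0,0,0,1,0,0,0,0,1,0,1,0,0,1,0,0,0,0,1,0,0,0,0,1,0,0,0,0,1,0,0,0,0]'
python3 - <<'E'
from h import *
y=.378;ex=np.array([np.cos(y),np.sin(y),0]);ey=np.array([-ex[1],ex[0],0])
s=state();p=s['eef_pos'];f=s['wrist_force'];print(f@ex,f@ey,f[2],s['torque'],p@ex,p@ey)
from scipy.spatial.transform import Rotation as R
M=R.from_rotvec(s['eef_rot']).as_matrix();print(np.arctan2(M[1,0],M[0,0]),M[:,2])
E
```

```text
clock: 18.3
eef_pos: [0.5776, -0.2218, 0.043]
eef_rot: [-3.075, -0.591, 0.017]
wrist_force: [-14.1, 7.8, 16.2]
finger_gap: 0.0448
gripper_force: 65.5
-10.25412827356993 12.453316099170454 16.188127647829035 [1.3941899  1.79035336 0.38155645] 0.45495534054174375 -0.41933302169489256
0.37954766797590567 [-0.01258755  0.0079352  -0.99988929]
```

```bash
python3 -m creep '[1,0,0,-1,0,1,0,0,0,0,1,0,0,-1,0,1,0,0,0,0,1,1,0,0,0,1,0,1,0,0,1,0,0,0,0,1,0,0,0,0,1,0,0,0,0,1,0,0,0,0]'
python3 - <<'E'
from h import *
y=.378;ex=np.array([np.cos(y),np.sin(y),0]);ey=np.array([-ex[1],ex[0],0])
s=state();p=s['eef_pos'];f=s['wrist_force'];print(f@ex,f@ey,f[2],s['torque'],p@ex,p@ey)
from scipy.spatial.transform import Rotation as R
M=R.from_rotvec(s['eef_rot']).as_matrix();print(np.arctan2(M[1,0],M[0,0]),M[:,2])
E
```

```text
clock: 19.3
eef_pos: [0.578, -0.2217, 0.0433]
eef_rot: [-3.074, -0.59, 0.019]
wrist_force: [-12.7, 8.1, 9.6]
finger_gap: 0.0452
gripper_force: 64.8
-8.79865996894779 12.17087723626554 9.635328282905498 [1.47935758 1.65852185 0.37765219] 0.45535560256701274 -0.4193636899015965
0.37954063675514466 [-0.01440015  0.00920919 -0.9998539 ]
```

```bash
python3 -m creep '[1,1,0,0,0,1,0,0,0,0,1,1,0,0,0,1,0,0,0,0,1,1,0,0,0,1,0,0,-0.5,0,1,0,0,0,0,1,0,0,0,0,1,0,0,0,0,1,0,0,0,0]'
python3 - <<'E'
from h import *
snap('wrist','w4')
y=.378;ex=np.array([np.cos(y),np.sin(y),0]);ey=np.array([-ex[1],ex[0],0])
s=state();p=s['eef_pos'];f=s['wrist_force'];print(f@ex,f@ey,f[2],s['torque'],p@ex,p@ey)
from scipy.spatial.transform import Rotation as R
M=R.from_rotvec(s['eef_rot']).as_matrix();print(np.arctan2(M[1,0],M[0,0]),M[:,2])
crop('w4','c5',200,420,160,320,3.5)
E
```

```text
clock: 20.3
eef_pos: [0.5792, -0.2212, 0.0434]
eef_rot: [-3.073, -0.591, 0.025]
wrist_force: [-15.1, 6.3, 9.7]
finger_gap: 0.0452
gripper_force: 64.6
-12.428109796023628 11.812056902693556 10.122198322282959 [1.10087423 2.2746742  0.36601909] 0.45664364949194647 -0.41937952938573536
0.3801568207435227 [-0.01797996  0.00847483 -0.99980243]
```

View pics/c5.png

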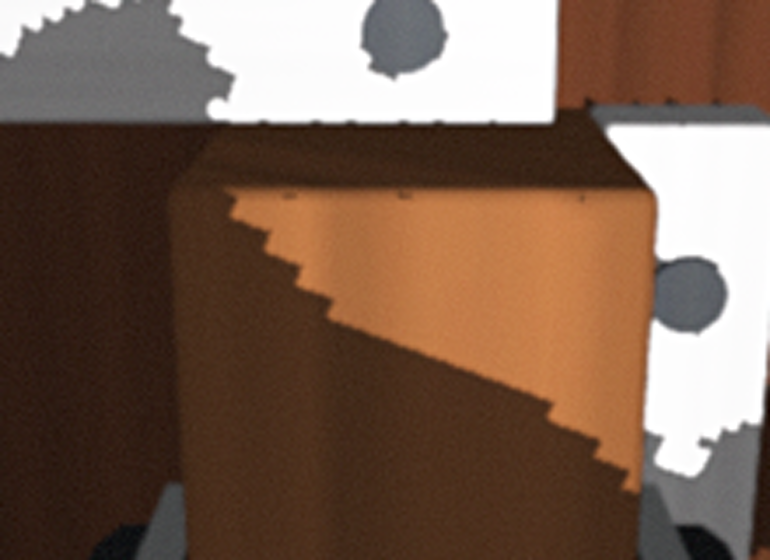

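```bash
python3 - <<'E'
from h import *
y=.378;ex=np.array([np.cos(y),np.sin(y),0]);ey=np.array([-ex[1],ex[0],0]);O=state()['eef_pos']
def t(n,f,u,v,z):
    q=px(f,u,v,z)-O;print(n,(1e3*q@ex).round(1),(1e3*q@ey).round(1))
g=lambda u,v:(200+u/3.5,160+v/3.5); h=lambda u,v:(100+u/2.4,80+v/2.4)
t('w4 fence','w4',*g(300,123),.028);t('w4 block','w4',*g(200,188),.064);t('w4 block','w4',*g(640,188),.064)
t('w4 R','w4',*g(655,195),.064);t('side','w4',*g(602,123),.028)
t('w3 fence','w3',*h(300,267),.028);t('w3 block','w3',*h(400,322),.064);t('w3 R','w3',*h(690,326),.064);t('side','w3',*h(655,267),.028)
E
```

```text
w4 fence 50.7 13.6
w4 block 50.9 19.4
w4 block 51.1 -21.5
w4 R 50.4 -22.9
side 50.8 -22.6
w3 fence 50.7 39.1
w3 block 49.1 16.4
w3 R 48.6 -22.8
side 50.8 -22.9
```

The block was about 1.5 mm short of the end fence before and has only now reached it. I'll push x further to confirm that the force rises without travel.

```bash
python3 -m creep '[1,1,0,-0.5,0,1,0,0,0,0,1,1,0,-0.5,0,1,0,0,0,0,1,1,0,0,0,1,0,0,0,0,1,0,0,0,0,1,0,0,0,0,1,0,0,0,0,1,0,0,0,0]'
cat > f.py <<'E'
from h import *
y=.378;ex=np.array([np.cos(y),np.sin(y),0]);ey=np.array([-ex[1],ex[0],0])
s=state();p=s['eef_pos'];f=s['wrist_force'];print(f@ex,f@ey,f[2],s['torque'],p@ex,p@ey)
from scipy.spatial.transform import Rotation as R
M=R.from_rotvec(s['eef_rot']).as_matrix();print(np.arctan2(M[1,0],M[0,0]),M[:,2])
E
python3 f.py
python3 -m creep '[1,1,0,0,0,1,0,0,0,0,1,1,0,0,0,1,0,0,0,0,1,1,0,0,0,1,0,0,0,0,1,0,0,0,0,1,0,0,0,0,1,0,0,0,0,1,0,0,0,0]'
python3 f.py
```

```text
clock: 21.35
eef_pos: [0.5794, -0.2212, 0.0438]
eef_rot: [-3.073, -0.593, 0.034]
wrist_force: [-20.2, 3.1, 11.1]
finger_gap: 0.0451
gripper_force: 64.9
-17.644112803310215 10.346822729961637 11.101384801817025 [0.59159657 3.06383634 0.45738231] 0.4568913568723855 -0.41941984637053326
0.3813292499480181 [-0.02373187  0.00710709 -0.9996931 ]
clock: 22.35
eef_pos: [0.5796, -0.2212, 0.044]
eef_rot: [-3.073, -0.594, 0.044]
wrist_force: [-27.9, -0.3, 17.1]
finger_gap: 0.0451
gripper_force: 65.6
-26.019193963514955 9.98345702011296 17.090712093129515 [0.13124175 4.17176724 0.52733745] 0.4570841624082149 -0.4194781986258647
0.38239529190305654 [-0.02991162  0.00592431 -0.99953499]
```

End-fence contact is confirmed: the force rises with almost no travel. I'll ease x to reduce the pitch and add y.

```bash
python3 -m creep '[1,-1,0,0,0,1,-1,0,0,0,1,-1,0,0,0,1,-1,0,0,0,1,0,1,0,0,1,0,1,0,0,1,0,1,0,0,1,0,0,0,0,1,0,0,0,0,1,0,0,0,0]'
python3 f.py
```

```text
clock: 23.35
eef_pos: [0.5795, -0.2214, 0.0438]
eef_rot: [-3.068, -0.592, 0.035]
wrist_force: [-20.8, 9.2, 13.6]
finger_gap: 0.045
gripper_force: 65.2
-15.901687828081165 16.22645305951021 13.574508431172479 [1.63956137 3.09694979 0.56121294] 0.4568376158377815 -0.41962186742332863
0.3815364887128187 [-0.02488493  0.0121954  -0.99961593]
```

```bash
python3 -m creep '[1,-1,0,0,0,1,0,0,1,0,1,0,0,1,0,1,0,0,0,0,1,0,0,0,0,1,0,0,0,0,1,0,0,0,0,1,0,0,0,0,1,0,0,0,0,1,0,0,0,0]'
python3 f.py
```

```text
clock: 24.35
eef_pos: [0.5793, -0.2215, 0.0435]
eef_rot: [-3.068, -0.592, 0.032]
wrist_force: [-22.5, 12.2, 21.1]
finger_gap: 0.0449
gripper_force: 66.1
-16.46092847800933 19.622653233731967 21.102412544241126 [2.17140858 3.12043683 0.66895584] 0.4566825362029641 -0.4196425659952548
0.3813719931483813 [-0.02363377  0.01282879 -0.99963837]
```

```bash
python3 -m creep '[1,0.5,0,-1,0,1,0.5,0,-0.5,0,1,0,0,0,0,1,0,0,0,0,1,0,0,0,0,1,0,0,0,0,1,0,0,0,0,1,0,0,0,0,1,0,0,0,0,1,0,0,0,0]'
python3 f.py; python3 - <<'E'
from h import *
snap('side','side5');snap('wrist','w5')
a=cv2.resize(cv2.imread('pics/side5.png')[260:380,240:420],None,fx=2.2,fy=2.2,interpolation=2)
b=cv2.resize(cv2.imread('pics/w5.png')[160:320,200:420],None,fx=1.8,fy=1.8,interpolation=2)
o=np.zeros((300,800,3),np.uint8);o[:a.shape[0],:a.shape[1]]=a;o[:b.shape[0],400:400+b.shape[1]]=b;cv2.imwrite('pics/c6.png',o)
E
```

```text
clock: 25.35
eef_pos: [0.5794, -0.2214, 0.0437]
eef_rot: [-3.068, -0.592, 0.035]
wrist_force: [-22.2, 9.2, 16.3]
finger_gap: 0.045
gripper_force: 65.4
-17.198065292001672 16.710826894835453 16.317912205789707 [1.80926728 3.13208307 0.67275387] 0.4567686702876528 -0.41965111980851183
0.3814706484154314 [-0.02502868  0.0122867  -0.99961123]
```

View pics/c6.png

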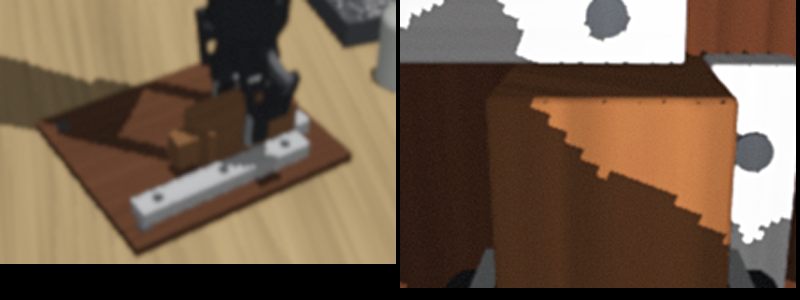

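The block is seated in the corner against both fences, with the tenon pointing away and the gripper holding it. I'm handing the job in.

```bash
python3 -c "
from plant import bot,state
print(bot.close_job())"
```

```text
the job is handed in; nothing more can be done
None
```

I handed the job in with the nearest rail block still gripped and pressed into the jig corner, tenon pointing away from the end fence. Wrist readings were about 17 N toward each fence with the tool leaning about 1.6°; the judge's verdict was not shown.

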